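# Set the lift-off of a coating probe on its sprung arm

## Task

The coating probe lies in the open clamp on the telescoping arm of the lift-off stand. First swing the hinged upper clamp half over it and press it shut so that the two halves meet edge to edge; then squeeze the red lock button in the arm's grip, draw the arm out until its pointer stands at the red set mark on the scale, and finish while still holding the arm there against its return spring. Keep the probe in its clamp, do not shift the set mark, and leave the other things on the desk where they are.

Things in the scene. Friction and masses are not known exactly. Their poses are not given: they have to be found in the camera images.
- lift_stand: Lift-off stand, fixed: grey foot 370 x 100 x 12 mm (x -130..240), at one end an aluminium sleeve housing 46 mm wide, 76 mm high (x -130..-10), at the other a bracket with an upright target plate (face at x 216, top 96 mm up). A steel arm comes out of the housing. Origin on the desk on the arm's centre line. x = the way the arm comes out, z up, y to the side of the lock button and scale.
- probe_arm (a joint): Extension of the telescoping arm, m: 0 = home (locked), 0.072 = stop; moves along the stand's +x. A return spring pulls it home with about 4 N at 0 and 5.8 N at the stop, friction about 0.4 N. At home the lock catches; it holds until the button is pressed in.
- grip (a point): Middle of the arm's grip, 88 mm above the desk, moves with the arm; axes as the stand's. Black upright block, 24 mm long (x), y -12..+7.5 mm, top 104 mm and foot 58 mm above the desk; the red button stands before its +y face. A grasp from above closing along y at this height squeezes the button: 32.5 mm wide as found, 26.5 mm fully in. Free beside it above 60 mm.
- lock_button (a joint): Travel of the lock button, m: 0 = out (locks at home), 0.006 = fully pressed; it moves along the stand's -y. Sprung: 1.8 N to start, 3.6 N fully in. The lock lets the arm go from about 0.0045; once the arm has left home by some 20 mm the lock cannot catch again before it is home.
- button_face (a point): Middle of the outer face of the red lock button (20 mm in x, 26 mm high); pressed towards the stand's -y.
- clamp_top (a joint): Angle of the clamp's hinged upper half, rad: 0 = shut, edge to edge on the lower half; 2.1 = fully open, leaning out to the stand's -y side; found at 1.5 to 1.95. A stiff hinge (0.04 N m): it stays where it is left and must be pushed all the way down.
- clamp_hinge (a point): Middle of the clamp's hinge line (along x), 67.5 mm above the desk, 17 mm to -y of the arm's centre line. The upper half: dark steel shell 50 mm long, 34 mm wide from hinge to free edge plus a 5 mm black lip, 11 mm thick; shut, its top is 78.5 mm above the desk. Push it over with closed fingertips from the -y side, then press from above. Turns with the upper half.
- clamp (a point): Centre of the clamp, on the parting plane (67.5 mm above the desk) and on the arm's centre line, 60 mm beyond the grip in x; axes as the stand's, moves with the arm. The lower half is 50 mm long and 34 mm wide.
- pointer (a point): Tip of the arm's pointer at the scale, 36 mm above the desk, moves with the arm; it runs along the white scale (ticks each 5 mm, long ticks each 20 mm) on the +y side of the stand and stands at the zero tick at home.
- set_mark (a joint): Place of the red set mark on the scale, m from its zero: the extension of the arm at which the pointer stands at the mark; 0.025 to 0.055. It is already set; leave it.
- mark (a point): Middle line of the red set mark, a rider 8 mm wide (x) on the scale; axes as the stand's. The pointer stands at the mark when their x agree, within the rider's width.
- coating_probe: Cylindrical steel coating probe with dark ends, 96 mm long, 13 mm thick, 60 g, loose, lying along the arm in the clamp's trough; its tip 65 to 75 mm short of the target plate with the arm home; origin at the underside of its middle, long axis y, z up.
- probe_stand: Grey probe stand with an upright column and a lever with a red ball, 270 mm high, fixed, foot 134 x 188 mm, to the right of the lift-off stand, in the way from the robot's start pose to it: pass over or round it. A tall computer monitor (not listed) stands on the other side, near the left of the robot's base: keep the elbow and wrist clear of it.
- black_cap_jar: Sample jar with black cap, 44 mm across, 57 mm high, loose, origin under its middle; bystander.
- white_cap_jar: Sample jar with white cap, 36 mm across, 67 mm high, loose; bystander.
- red_cap_jar: Sample jar with red cap, 38 mm across, 50 mm high, loose; bystander.
- gauge_meter: Black hand-held gauge lying flat, 59 x 187 x 24 mm, loose; bystander.
- coated_block: Light grey coated block standing upright, 19 x 20 x 44 mm, loose; bystander.

How it is judged:
By the outcome, as a careful person would: the job done as asked, in the order asked, and still so for the second after the job is handed in, while the arm keeps its last pose, push and grip.
It also fails if it takes over 56 s, if anything falls off the work surface, if the arm or the gripper's body presses on something with over 40 N, if the wrist force passes 120 N, or if a joint passes its speed limit or range.

## Robot

A 6-joint arm with a two-finger parallel gripper is mounted at the origin on a cart in front of the work surface, level with it; the furniture and walls round the work are solid. World frame = base frame: x ahead of the robot, y to its left, z up, the work surface at z = 0. Lengths are in m, angles in degrees, forces in N, time in s.
With the tool pointing down it reaches from about 0.225 to 0.725 m from the base axis. Payload 3.1 kg.
Tool frame: the origin (TCP) lies between the finger pads; the fingertips stand 11 mm ahead of it and the grasp point (between the pads) lies 8 mm behind it; z points along the fingers, y is the line along which they close (so a half turn about z gives the same grasp; the last joint's range is limited). The gripper opens to 85 mm and grips with 20 to 120 N. Pads are 22 mm wide; open, the fingers measure 114 mm over their backs; the gripper's body (76 mm by 85 mm) begins 54 mm behind the grasp point. The pads swing forward as they close: fully open they stand 13 mm farther back than shut.
Start: joints at [-72.353, 2.75, 5.684, 92.934, 0, 82.678], TCP at [0.222, -0.476, 0.242] pointing down, gripper open.
Joint ranges: [-166.93, 166.93], [-56.73, 111.36], [-69.38, 81.34], [-121.58, 131.49], [-85.45, 84.26], [-180, 180]. Speed limits (degrees/s): [159.86, 159.86, 180, 180, 180, 180].

## Interface

Orientations are given as [roll, pitch, yaw] about the fixed x, y, z axes, in that order (R = Rz(yaw) Ry(pitch) Rx(roll)).
In Python, from cell import ctrl gives the robot as it stands.
- The arm moves only by the shell command python3 -m jog, which reads ROWS from standard input. ROWS is a JSON object with one list for each field, all of the same length, 1 to 5, a row being the entries at one place: aperture (the opening from 0.0 (shut) to 1.0 (fully open)), sx, sy, sz (the shift in a scale on which 1.0 is 600 mm), spin (a turn about the tool's z in fractions of the full range, 1 being 180 degrees); each row is the pose to reach, as a shift and turn from the pose commanded when the command began, along the tool's axes at that moment; what a row does not reach only later rows make up. A row lasts 1/10 s, in which the tool goes at most 0.05 m and 8.59 degrees, less where a joint would pass 70% of its speed; a pose out of reach is approached as far as the arm can. The fingers move at their own pace and stop on an object; the grip force is fixed at half the most. Time passes only in rows, so rows that do not move let the fingers close. It prints the time, the measured TCP pose, the force, the opening and the grip force at its end. Shift and turn numbers lie between -1 and 1, and a call with a number outside is refused. Input that does not fit is refused with a message, and nothing moves.
- ctrl.state(): the state, without advancing time (a new reading comes with each control period).
- ctrl.grab_frame(name): name is "scene" or "side" or "wrist"; returns the picture (400x640x3 uint8, red, green, blue); there is no depth.
- ctrl.camera_model(name): a dict with "vfov" (degrees; the focal length in pixels is half the picture's height over the tangent of half this angle, whatever the lens; pixels are square), "cx", "cy" (the principal point, pixels), "R" (3x3) and "t" (3): a world point X has camera coordinates R X + t. Camera axes: x right, y down, z forward; pixel columns grow to the right and rows downward; lengths in m; the calibration is good to about 2 mm. A picture is of the moment at which its call begins: read the wrist's pose just before it. camera_model takes no time and is no camera call; for the wrist camera it gives the pose at the moment of the call.
- ctrl.job_done(): hands the job in; it is judged then, once.
The state is a dict: "clock": time; "joint_positions": joint angles; "dq": joint speeds; "effort": joint torques, N m; "eef_pos": TCP position; "ee_rot": TCP orientation; "ft_force": force on the tool from outside, world axes, zero at the start; "wrist_torque": the same for the moment, N m; "grip_width": opening from 0.0 (shut) to 1.0 (fully open); "grip_force": force on a finger pad.
Only numpy, scipy, OpenCV 4.12 (cv2) and the standard library are available. Lean on these libraries where they do the work, as an engineer would, in place of code of your own. Each camera call takes 0.05 s, during which the arm holds its last target. There are 200 camera calls.

## Working session

There is one attempt and no reset: what is moved stays moved. The work goes in short steps, Python scripts to look and compute and a shell command to move; the robot and the scene stay as the last step left them, time stands still between calls to the robot, and variables do not carry over. Pictures are saved under pics/ and viewed, at most 12 in all, crops included, and the job is handed in when it is done.

```bash
ls; mkdir -p pics; python3 - <<'E'
from cell import ctrl
import cv2
for n in ("scene","side"):
    f=ctrl.grab_frame(n); cv2.imwrite(f"pics/{n}0.png",f[:,:,::-1])
    m=ctrl.camera_model(n); print(n,m)
print(ctrl.state())
E
```

```text
pics
scene {'vfov': 53.688771278383726, 'cx': 317.4798028041565, 'cy': 203.0729017108717, 'R': array([[-0.90601194, -0.42305813, -0.01281359],
       [-0.31914252,  0.70272758, -0.63586319],
       [ 0.27801156, -0.57201028, -0.77169542]]), 't': array([0.56564618, 0.06257567, 1.13986789])}
side {'vfov': 43.2307934645386, 'cx': 322.08176439728396, 'cy': 195.9955360109006, 'R': array([[ 0.75621542,  0.65421664, -0.01178244],
       [ 0.50850421, -0.59892663, -0.61863589],
       [-0.41177871,  0.46183058, -0.78558947]]), 't': array([-0.53635518, -0.05598261,  1.43802473])}
{'clock': 0.1, 'joint_positions': array([-7.23526125e+01,  2.79078339e+00,  5.59928674e+00,  9.29329482e+01,
       -2.33237330e-04,  8.26774240e+01]), 'dq': array([-0.06297838, -0.03602068,  0.22285471, -0.04121005, -0.01704682,
       -0.01423254]), 'effort': array([ 1.61439984e-03, -3.39849973e+01,  3.20936930e+01,  1.58412888e-02,
       -1.87715532e-04,  5.54602295e-06]), 'eef_pos': array([ 0.2214486 , -0.47542355,  0.24120341]), 'ee_rot': array([-1.79876540e+02, -1.56298201e-02,  2.49699470e+01]), 'ft_force': array([ 0.05576734,  0.47119186, -0.03748821]), 'wrist_torque': array([ 0.02300608, -0.00497235,  0.03124518]), 'grip_force': 0.0, 'grip_width': 1.0010013033238747}
```

View pics/scene0.png

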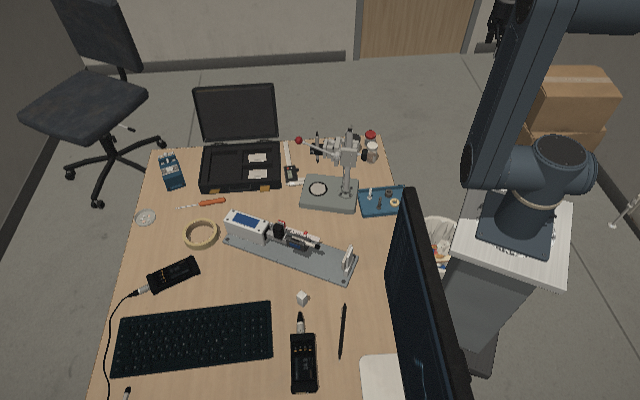

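View pics/side0.png

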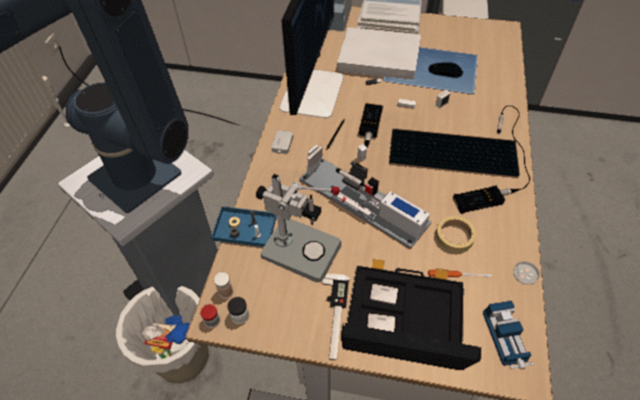

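```bash
cat > h.py <<'E'
import numpy as np, cv2
from cell import ctrl
from scipy.spatial.transform import Rotation as Ro
def ray(m,u,v):
    f=200/np.tan(np.radians(m['vfov']/2)); R=np.array(m['R']); t=np.array(m['t'])
    d=R.T@np.array([(u-m['cx'])/f,(v-m['cy'])/f,1]); return -R.T@t, d/np.linalg.norm(d)
def onz(m,u,v,z):
    c,d=ray(m,u,v); return c+d*(z-c[2])/d[2]
def proj(m,X):
    f=200/np.tan(np.radians(m['vfov']/2)); p=np.array(m['R'])@X+m['t']; return np.array([m['cx']+f*p[0]/p[2],m['cy']+f*p[1]/p[2]])
def tri(ms,uvs):
    A=np.zeros((3,3));b=np.zeros(3)
    for m,(u,v) in zip(ms,uvs):
        c,d=ray(m,u,v);P=np.eye(3)-np.outer(d,d);A+=P;b+=P@c
    return np.linalg.solve(A,b)
E
python3 - <<'E'
from h import *
a=cv2.imread('pics/scene0.png')[195:295,210:370]; b=cv2.imread('pics/side0.png')[135:255,290:450]
a=cv2.resize(a,(800,500),interpolation=cv2.INTER_CUBIC); b=cv2.resize(b,(800,600),interpolation=cv2.INTER_CUBIC)
cv2.imwrite('pics/a.png',a);cv2.imwrite('pics/b.png',b)
for n in("scene","side"):
    m=ctrl.camera_model(n);print(n,-np.array(m['R']).T@m['t'])
E
```

```text
scene [0.2155563  0.84734372 0.92666835]
side [ 1.02621542 -0.34676079  1.08874466]
```

View pics/a.png

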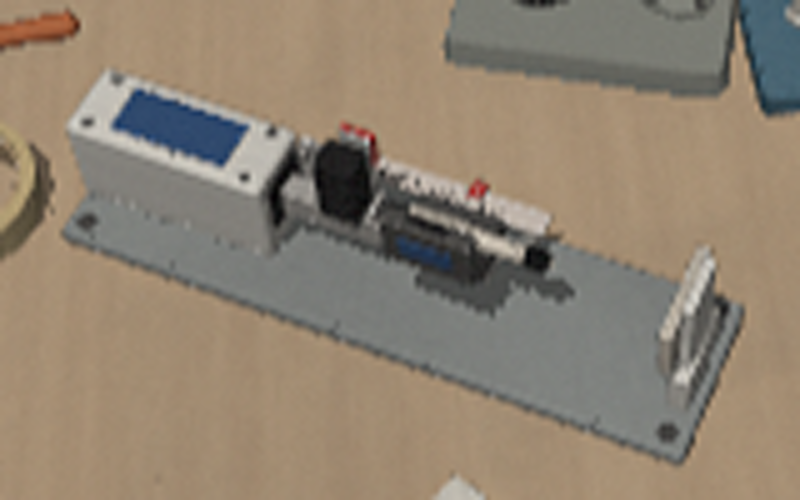

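View pics/b.png

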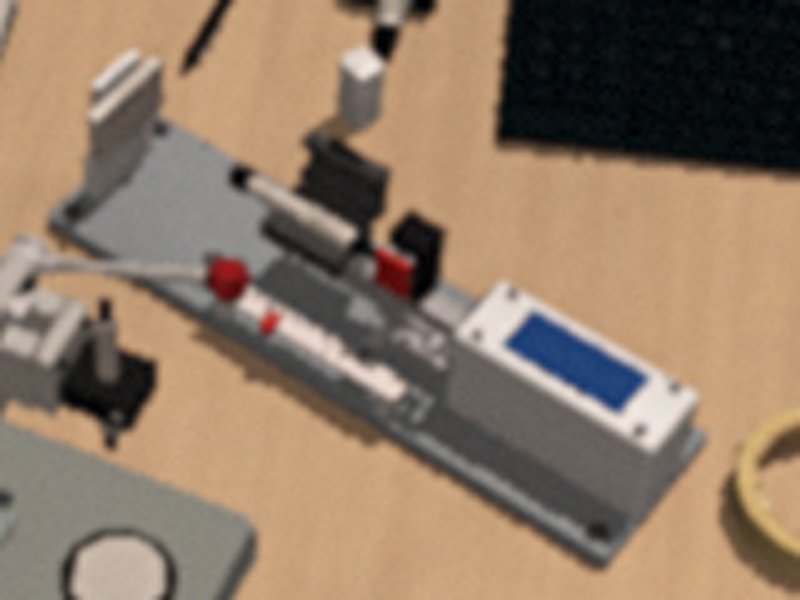

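```bash
cat > pose.py <<'E'
from h import *
ms={n:ctrl.camera_model(n) for n in("scene","side")}
A=lambda p:(210+p[0]/5,195+p[1]/5); B=lambda p:(290+p[0]/5,135+p[1]/5)
obs=[('scene',A((65,234)),(-.13,-.05)),('scene',A((682,457)),(.24,-.05)),('scene',A((742,305)),(.24,.05)),
('side',B((53,214)),(.24,.05)),('side',B((605,558)),(-.13,.05)),('side',B((705,432)),(-.13,-.05))]
W=np.array([onz(ms[n],*uv,.012)[:2] for n,uv,_ in obs]);L=np.array([o[2] for o in obs])
Wc=W-W.mean(0);Lc=L-L.mean(0)
th=np.arctan2((Lc[:,0]*Wc[:,1]-Lc[:,1]*Wc[:,0]).sum(),(Lc*Wc).sum())
R=np.array([[np.cos(th),-np.sin(th)],[np.sin(th),np.cos(th)]]);o=W.mean(0)-R@L.mean(0)
if __name__=='__main__':
    print('o',o,'yaw',np.degrees(th));print(np.round((W-(L@R.T+o))*1000,1))
    loc=lambda X:np.r_[R.T@(X[:2]-o),X[2]]
    # red things by mask in 5x images' pixel centroids
    for n,box in(('scene',(210,195,160,100)),('side',(335,180,45,30))):
        f=cv2.imread(f'pics/{n}0.png');x,y,w,h=box;c=f[y:y+h,x:x+w].astype(int)
        k=((c[...,2]>110)&(c[...,2]>c[...,1]*1.9)&(c[...,2]>c[...,0]*1.9)).astype(np.uint8)
        nn,_,st,ce=cv2.connectedComponentsWithStats(k)
        for i in range(1,nn):
            u,v=ce[i]+[x,y]
            if st[i,4]>3: print(n,st[i,4],np.round((u,v),1),[np.round(loc(onz(ms[n],u,v,z))*1000,1) for z in(.036,.045,.088)])
    for nm,pa,pb in(('hous x-130 y+23',(110,70),(693,393)),('plate top',(700,250),(158,62)),('probe tip',(538,257),(242,177)),('grip top',(345,148),(425,222))):pass
    print('clamp edge b',[np.round(loc(tri([ms['scene'],ms['side']],[A(p),B(q)]))*1000,1) for p,q in(((538,257),(242,177)),((343,146),(428,222)))])
E
python3 pose.py
```

```text
o [0.60457139 0.35163702] yaw -177.5325337814972
[[-6.7 -2.3]
 [-1.4 -2.7]
 [-0.6 -0. ]
 [ 6.7  5. ]
 [ 1.2  1.2]
 [ 0.8 -1.1]]
scene 5 [305.  232.2] [array([83.2, 52.5, 36. ]), array([86. , 46.8, 45. ]), array([99.8, 19.6, 88. ])]
side 12 [368.2 186.6] [array([ 55.6, -27.6,  36. ]), array([ 51.8, -21.2,  45. ]), array([33.5,  9.2, 88. ])]
side 16 [336.6 188.7] [array([118.3,  30.4,  36. ]), array([113.9,  36.3,  45. ]), array([93.1, 64.3, 88. ])]
side 9 [343.1 199.3] [array([82.7, 48.5, 36. ]), array([78.6, 54.3, 45. ]), array([59.3, 81.5, 88. ])]
clamp edge b [array([139.3,   0.7,  69.6]), array([ 28.3,  -1.3, 111.4])]
```

Units first: shifts go in shares of 600 mm and turns go in shares of 180 degrees. So -0.18 m / 0.6 = -0.3, -0.14 m / 0.6 = -0.2333.

```bash
cat >> h.py <<'E'
def shift(target,yaw=None):
    s=ctrl.state();R=Ro.from_euler('xyz',s['ee_rot'],degrees=True).as_matrix()
    print('pos',np.round(s['eef_pos'],4),np.round(s['ee_rot'],1),'q',np.round(s['joint_positions'],0),'F',np.round(s['ft_force'],1),'clk',round(s['clock'],2))
    print('tool shift',np.round(R.T@(np.array(target)-s['eef_pos']),4), 'turn',None if yaw is None else -((yaw-s['ee_rot'][2]+180)%360-180))
E
python3 - <<'E'
from pose import *
M=[ms['scene'],ms['side']]
print('ball',tri(M,[(298,140),(336,188)]),'top',tri(M,[(350,127),(262,190)]))
print('foot',[onz(ms['side'],u,v,.02) for u,v in((262,255),(280,220),(340,240),(325,278))])
shift([.45,-.28,.42]); 
E
echo '{"aperture": [1,1,1,1,1],"sx": [0,0,0,0,0],"sy": [0,0,0,0,0],"sz": [-0.0833,-0.1667,-0.2333,-0.3,-0.3],"spin": [0,0,0,0,0]}' | python3 -m jog
```

```text
ball [0.59395126 0.17997638 0.25161135] top [0.48579148 0.0754776  0.25408052]
foot [array([0.47425231, 0.044976  , 0.02      ]), array([0.43456236, 0.15057399, 0.02      ]), array([0.59283293, 0.20398617, 0.02      ]), array([0.63450613, 0.09742997, 0.02      ])]
pos [ 0.2214 -0.4754  0.2412] [-179.9   -0.    25. ] q [-72.   3.   6.  93.  -0.  83.] F [ 0.1  0.5 -0. ] clk 0.1
tool shift [ 0.2897 -0.0811 -0.1785] turn None
clock: 0.6
eef_pos: [0.2219, -0.4768, 0.4287]
ee_rot: [179.4, 0.1, 25.0]
ft_force: [-1.0, 0.1, -0.7]
grip_width: 0.998
grip_force: 0.0
```

To row units: 0.2 m / 0.6 = 0.3333, -0.1 m / 0.6 = -0.1667, -43 degrees / 180 = -0.2389.

```bash
echo '{"aperture": [1,1,1,1,1],"sx": [0.3333,0.3333,0.3333,0.3333,0.3333],"sy": [-0.1667,-0.1667,-0.1667,-0.1667,-0.1667],"sz": [0,0,0,0,0],"spin": [-0.2389,-0.2389,-0.2389,-0.2389,-0.2389]}' | python3 -m jog | tail -3; python3 - <<'E'
from h import *
shift([.47,.05,.43],182.5)
m=ctrl.camera_model('side');print([np.round(onz(m,u,v,z),3) for u,v,z in((287,105,.0),(300,113,0),(325,75,0),(332,0,.3),(290,5,.4))])
E
```

```text
ft_force: [0.6, -0.1, -0.2]
grip_width: 1.001
grip_force: 0.0
pos [ 0.3622 -0.2977  0.4219] [-1.80e+02 -1.00e-01  6.85e+01] q [-48.   2.  26. 114.   0.  64.] F [ 0.6 -0.1 -0.2] clk 1.1
tool shift [ 0.363  -0.0273 -0.0075] turn -114.01891064561562
[array([0.127, 0.501, 0.   ]), array([0.184, 0.5  , 0.   ]), array([0.122, 0.694, 0.   ]), array([0.167, 0.676, 0.3  ]), array([0.211, 0.462, 0.4  ])]
```

To row units: 0.23 m / 0.6 = 0.3833, 0.19 m / 0.6 = 0.3167, -43 degrees / 180 = -0.2389.

```bash
echo '{"aperture": [1,1,1,1,1],"sx": [0.0667,0.15,0.2333,0.3167,0.3833],"sy": [0,0,0,-0.0167,-0.0333],"sz": [0,0,0,0,0],"spin": [-0.0472,-0.0944,-0.1444,-0.1889,-0.2389]}' | python3 -m jog | tail -3; python3 - <<'E'
from h import *
shift([.45,.27,.40],182.5)
E
```

```text
ft_force: [0.0, -0.7, 0.4]
grip_width: 1.001
grip_force: 0.0
pos [ 0.4287 -0.0778  0.4211] [-1.799e+02 -1.000e-01  1.109e+02] q [-19.  -3.  21. 114.   0.  50.] F [ 0.  -0.7  0.4] clk 1.6
tool shift [0.3172 0.1442 0.0215] turn -71.56468559932611
```

To row units: 0.21 m / 0.6 = 0.35, 0.165 m / 0.6 = 0.275, -43 degrees / 180 = -0.2389.

```bash
echo '{"aperture": [1,1,1,1,1],"sx": [0.0667,0.1333,0.2083,0.275,0.35],"sy": [0.0333,0.0667,0.1,0.1333,0.1667],"sz": [0,0,0,0,0.0167],"spin": [-0.0472,-0.0944,-0.1444,-0.1889,-0.2389]}' | python3 -m jog | tail -3;  python3 - <<'E'
from h import *
shift([.47,.32,.36],182.5)
E
```

```text
ft_force: [1.7, -0.6, -0.2]
grip_width: 1.002
grip_force: 0.0
pos [0.4486 0.1531 0.4124] [1.800e+02 1.000e-01 1.535e+02] q [ 11.   2.  25. 113.  -0.  37.] F [ 1.7 -0.6 -0.2] clk 2.1
tool shift [0.0555 0.1589 0.0524] turn -29.03908485892572
```

To row units: 0.159 m / 0.6 = 0.265, 0.12 m / 0.6 = 0.2, -29 degrees / 180 = -0.1611.

```bash
echo '{"aperture": [1,1,1,1,1],"sx": [0.0167,0.05,0.0667,0.0917,0.0917],"sy": [0.0667,0.1333,0.2,0.265,0.265],"sz": [0,0.0167,0.05,0.0867,0.0867],"spin": [-0.0472,-0.0944,-0.1389,-0.1611,-0.1611]}' | python3 -m jog | tail -3;  python3 - <<'E'
from pose import *
shift([.47,.32,.36],182.5)
m=ctrl.camera_model('wrist');print(m['vfov'],-np.array(m['R']).T@m['t'],'axis',np.array(m['R'])[2])
cv2.imwrite('pics/w0.png',ctrl.grab_frame('wrist')[:,:,::-1])
for p in((.031,0,.104),(.091,0,.0675),(.083,.05,.036),(-.13,-.05,.012),(.24,.05,.012)): print(p,proj(m,np.r_[R@p[:2]+o,p[2]]))
E
```

```text
ft_force: [0.2, -1.0, -1.7]
grip_width: 1.007
grip_force: 0.0
pos [0.47   0.3219 0.3534] [-179.9   -0.6 -177.5] q [ 28.  14.  31. 108.   0.  25.] F [ 0.2 -1.  -1.7] clk 2.6
tool shift [ 0.0001 -0.0019 -0.0066] turn -0.01115363888243337
67.17831838932499 [0.3965867  0.31890296 0.48528331] axis [ 0.28375222  0.00921613 -0.95885335]
(0.031, 0, 0.104) [341.29761133 243.6413955 ]
(0.091, 0, 0.0675) [340.68906406 194.66208664]
(0.083, 0.05, 0.036) [307.27499741 194.02679411]
(-0.13, -0.05, 0.012) [364.37501178 302.90566331]
(0.24, 0.05, 0.012) [306.67856591  87.36851562]
```

View pics/w0.png

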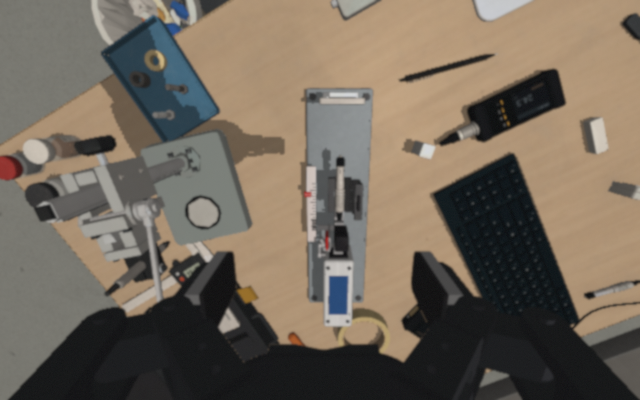

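To row units: 0.11 m / 0.6 = 0.1833, 0.1 m / 0.6 = 0.1667.

```bash
echo '{"aperture": [1,1,1,1],"sx": [0,0,0,0],"sy": [0,0,0,0],"sz": [0.0833,0.1667,0.1833,0.1833],"spin": [0,0,0,0]}' | python3 -m jog | tail -3;  python3 - <<'E'
from pose import *
shift([.47,.32,.25],182.5)
m=ctrl.camera_model('wrist');f=ctrl.grab_frame('wrist')[:,:,::-1]
import pickle;pickle.dump(m,open('w1.pkl','wb'))
cv2.imwrite('pics/w1.png',f)
c=[proj(m,np.r_[R@p[:2]+o,p[2]]) for p in((-.01,-.05,.012),(-.01,.05,.012),(.24,.05,.012))];print(c)
k=f[60:360,270:400];print(k.shape);cv2.imwrite('pics/w1c.png',cv2.resize(f[40:340,240:420],(360*1,600),interpolation=cv2.INTER_CUBIC))
E
```

```text
ft_force: [0.5, 0.2, 1.3]
grip_width: 1.0
grip_force: 0.0
pos [0.4698 0.3163 0.2479] [-179.8   -0.3 -178. ] q [27. 10. 14. 95. -0. 25.] F [0.5 0.2 1.3] clk 3.05
tool shift [-0.0003  0.0037 -0.0021] turn -0.45326782535380516
[array([382.57587674, 274.24497334]), array([310.00760595, 274.51033196]), array([305.79351586,  80.57644987])]
(300, 130, 3)
```

View pics/w1c.png

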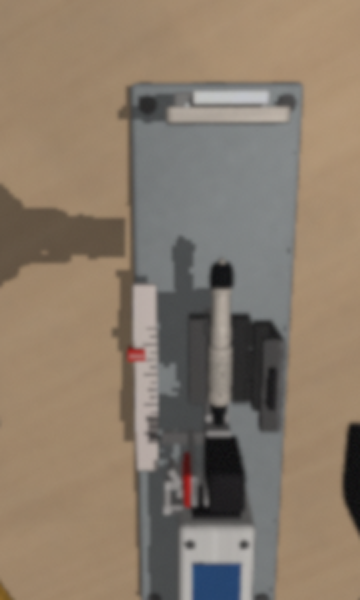

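```bash
python3 - <<'E'
from pose import *
import pickle
m=pickle.load(open('w1.pkl','rb'))
loc=lambda X:np.r_[R.T@(X[:2]-o),X[2]]
for nm,u,v,z in(('c+',131,87,.012),('c-',302,85,.012),('e+',141,598,.012),('e-',274,598,.012),('hf+',183,526,.076),('hf-',252,526,.076),('hf+',183,526,.088),('hf-',252,526,.088),
 ('plate+',168,112,.096),('plate-',290,112,.096),('grip++',204,437,.104),('grip+-',238,437,.104),('foot grip',212,513,.104),('mark',136,354,.036),('pointer',154,434,.036),('scale0',146,470,.036),('scale1',146,285,.036),('tip',221,262,.07),('clampLow+',190,318,.0675),('low+ near',190,404,.0675),('lip',281,340,.1),('lip near',278,430,.1),('btn',187,480,.088)):
    print(nm,np.round(loc(onz(m,240+u/2,40+v/2,z))*1000,1))
E
```

```text
c+ [236.9  50.4  12. ]
c- [237.3 -47.2  12. ]
e+ [-118.1   51.3   12. ]
e- [-118.4  -47.2   12. ]
hf+ [-9.6 21.8 76. ]
hf- [ -9.8 -18.7  76. ]
hf+ [-0.9 22.  88. ]
hf- [ -1.1 -16.9  88. ]
plate+ [220.2  29.2  96. ]
plate- [219.8 -25.2  96. ]
grip++ [ 63.3  11.8 104. ]
grip+- [ 63.3  -5.5 104. ]
foot grip [ 18.6   7.1 104. ]
mark [83.3 49.5 36. ]
pointer [29.4 39.3 36. ]
scale0 [ 3.6 44.8 36. ]
scale1 [126.3  42.8  36. ]
tip [146.7   2.   70. ]
clampLow+ [115.5  18.   67.5]
low+ near [64.7 17.7 67.5]
lip [113.9 -25.6 100. ]
lip near [ 65.  -26.4 100. ]
btn [28.6 19.9 88. ]
```

```bash
cat > g.py <<'E'
from pose import *
import sys
o=o+R@[0,.0016]; Y=np.degrees(th)
def go(x,y,z): shift(np.r_[R@[x,y]+o,z],Y)
if __name__=='__main__': go(*map(float,sys.argv[1:]))
E
python3 g.py .09 -.075 .2
```

```text
pos [0.4718 0.3174 0.2521] [ 1.800e+02  1.000e-01 -1.779e+02] q [27.  9. 14. 95. -0. 25.] F [ 0.9 -0.1  1.5] clk 3.1
tool shift [-0.0433  0.1021  0.0522] turn -0.4106409565507647
```

To row units: 0.102 m / 0.6 = 0.17, 0.09 m / 0.6 = 0.15, -0.4 degrees / 180 = -0.0022.

```bash
echo '{"aperture": [0,0,0,0,0],"sx": [-0.025,-0.05,-0.0717,-0.0717,-0.0717],"sy": [0.075,0.15,0.17,0.17,0.17],"sz": [0,0.0167,0.0833,0.0833,0.0833],"spin": [-0.0022,-0.0022,-0.0022,-0.0022,-0.0022]}' | python3 -m jog ; python3 g.py .09 -.075 .098
```

```text
clock: 3.6
eef_pos: [0.5122, 0.4223, 0.2041]
ee_rot: [179.9, 0.2, -177.5]
ft_force: [0.4, 0.2, 1.0]
grip_width: 0.143
grip_force: 0.0
pos [0.5122 0.4223 0.2041] [ 179.9    0.2 -177.5] q [34. 24. 26. 92. -0. 31.] F [0.4 0.2 1. ] clk 3.6
tool shift [ 0.0012 -0.0014  0.1061] turn 0.043969139315635175
```

To row units: 0.106 m / 0.6 = 0.1767, 0.08 m / 0.6 = 0.1333.

```bash
echo '{"aperture": [0,0,0,0,0],"sx": [0,0,0,0,0],"sy": [0,0,0,0,0],"sz": [0.0667,0.1333,0.1767,0.1767,0.1767],"spin": [0,0,0,0,0]}' | python3 -m jog ; python3 - <<'E'
from g import *
go(.09,-.075,.098)
m=ctrl.camera_model('wrist');f=ctrl.grab_frame('wrist')[:,:,::-1];cv2.imwrite('pics/w2.png',f)
E
```

```text
clock: 4.1
eef_pos: [0.5123, 0.4219, 0.0987]
ee_rot: [179.8, 0.3, -177.5]
ft_force: [0.1, 0.6, 1.5]
grip_width: -0.002
grip_force: 0.0
pos [0.5123 0.4219 0.0987] [ 179.8    0.3 -177.5] q [34. 24. 14. 80. -0. 31.] F [0.1 0.6 1.5] clk 4.1
tool shift [ 0.0008 -0.0008  0.0007] turn 0.01027483229563586
```

View pics/w2.png

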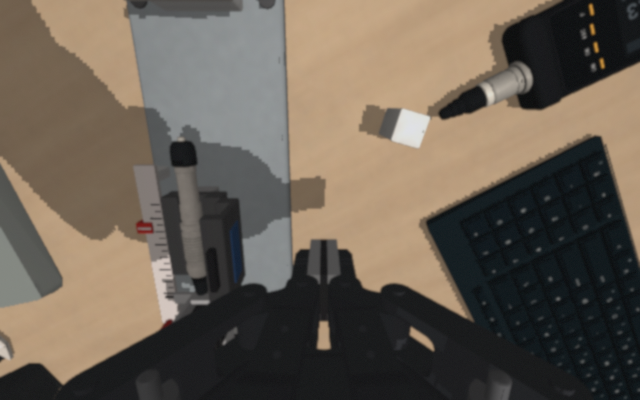

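To row units: -0.045 m / 0.6 = -0.075, -0.03 m / 0.6 = -0.05.

```bash
echo '{"aperture": [0,0,0,0,0],"sx": [0,0,0,0,0],"sy": [-0.0167,-0.0333,-0.05,-0.0667,-0.075],"sz": [0,0,0,0,0],"spin": [0,0,0,0,0]}' | python3 -m jog; echo '{"aperture": [0,0,0,0,0],"sx": [0,0,0,0,0],"sy": [-0.0133,-0.0267,-0.04,-0.0533,-0.0667],"sz": [0,0,0,0,0],"spin": [0,0,0,0,0]}' | python3 -m jog;python3 g.py .09 .0 .098
```

```text
clock: 4.65
eef_pos: [0.5132, 0.3761, 0.0957]
ee_rot: [179.9, 0.1, -177.5]
ft_force: [-0.2, 2.5, 4.3]
grip_width: -0.001
grip_force: 1.7
clock: 5.15
eef_pos: [0.5138, 0.3353, 0.0937]
ee_rot: [-179.9, -0.1, -177.5]
ft_force: [0.4, 0.2, 0.8]
grip_width: 0.001
grip_force: 0.2
pos [0.5138 0.3353 0.0937] [-1.799e+02 -1.000e-01 -1.775e+02] q [27. 17.  5. 78. -0. 24.] F [0.4 0.2 0.8] clk 5.15
tool shift [-0.0013  0.0108 -0.0043] turn 0.050716874075106944
```

To row units: 0.005 m / 0.6 = 0.0083, 0.004 m / 0.6 = 0.0067.

```bash
echo '{"aperture": [0,0,0,0,0],"sx": [0,0,0,0,0],"sy": [0.005,0.005,0.005,0.005,0.005],"sz": [0,0.0033,0.0067,0.0083,0.0083],"spin": [0,0,0,0,0]}' | python3 -m jog; echo '{"aperture": [0,0],"sx": [0,0],"sy": [0,0],"sz": [0.0033,0.0033],"spin": [0,0]}' | python3 -m jog
```

```text
clock: 5.65
eef_pos: [0.5142, 0.3395, 0.0895]
ee_rot: [-180.0, 0.0, -177.5]
ft_force: [-0.8, -1.0, 2.8]
grip_width: 0.001
grip_force: 1.4
clock: 5.85
eef_pos: [0.5142, 0.3395, 0.0894]
ee_rot: [-180.0, 0.1, -177.5]
ft_force: [-2.2, -3.9, 9.1]
grip_width: 0.004
grip_force: 4.5
```

To row units: 0.003 m / 0.6 = 0.005.

```bash
echo '{"aperture": [0,0],"sx": [0,0],"sy": [0,0],"sz": [0.005,0.005],"spin": [0,0]}' | python3 -m jog; echo '{"aperture": [0,0,0.65,0.65,0.65],"sx": [0,0,-0.05,-0.1,-0.1],"sy": [0,0,0,0,0],"sz": [-0.0667,-0.1333,-0.2,-0.2,-0.2],"spin": [0,0,0,0,0]}' | python3 -m jog; python3 - <<'E'
from g import *
go(.0305,-.0015,.25)
f=ctrl.grab_frame('wrist')[:,:,::-1];cv2.imwrite('pics/w3.png',f)
E
```

```text
clock: 6.05
eef_pos: [0.5143, 0.3395, 0.0892]
ee_rot: [180.0, 0.1, -177.5]
ft_force: [-6.1, -5.3, 18.2]
grip_width: -0.0
grip_force: 9.1
clock: 6.55
eef_pos: [0.5777, 0.3427, 0.204]
ee_rot: [179.9, 0.2, -177.6]
ft_force: [-0.4, 0.4, -1.0]
grip_width: 0.508
grip_force: 0.0
pos [0.5777 0.3427 0.204 ] [ 179.9    0.2 -177.6] q [25. 25. 28. 92.  0. 23.] F [-0.4  0.4 -1. ] clk 6.55
tool shift [ 0.0031  0.0077 -0.046 ] turn -0.021783248073603545
```

View pics/w3.png

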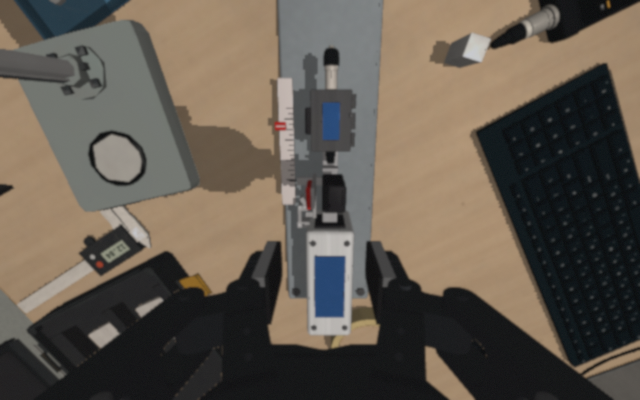

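```bash
python3 - <<'E'
from g import *
m=ctrl.camera_model('wrist')
f=cv2.imread('pics/w3.png');cv2.imwrite('pics/w3c.png',cv2.resize(f[90:220,260:370],None,fx=4.5,fy=4.5,interpolation=cv2.INTER_CUBIC))
loc=lambda X:np.r_[R.T@(X[:2]-o),X[2]]
k=((f[...,2]>90)&(f[...,2]>1.9*f[...,1].astype(int))).astype(np.uint8)
n,_,st,ce=cv2.connectedComponentsWithStats(k)
for i in range(1,n):
    if st[i,4]>5: print(st[i],ce[i],np.round(loc(onz(m,*ce[i],.036))*1e3,1),np.round(loc(onz(m,*ce[i],.088))*1e3,1))
E
```

```text
[274 122  11   4  27] [278.66666667 123.25925926] [88.5 49.6 36. ] [91.2 42.1 88. ]
[275 127  10   4  24] [278.91666667 128.5       ] [83.5 49.5 36. ] [87.1 42.  88. ]
[306 187   5  23  71] [308.05633803 197.78873239] [13.5 22.3 36. ] [29.3 19.6 88. ]
[ 96 261   7   7  36] [ 99.19444444 263.94444444] [-63.5 255.3  36. ] [-34.3 211.9  88. ]
```

View pics/w3c.png

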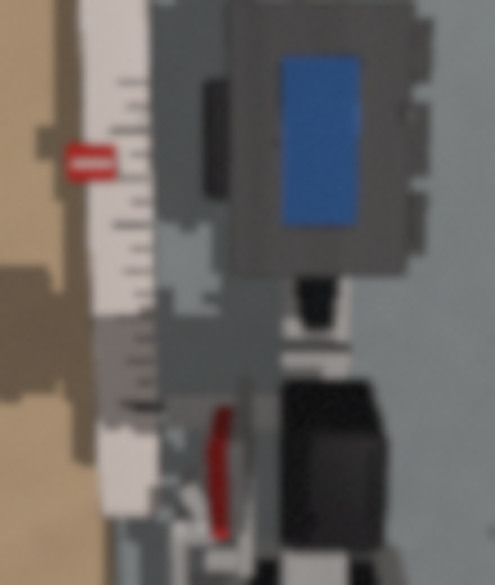

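To row units: 0.06 m / 0.6 = 0.1, 0.03 m / 0.6 = 0.05.

```bash
python3 g.py .03 .0015 .081; echo '{"aperture": [0.65,0.65,0.65,0.65],"sx": [0.005,0.005,0.005,0.005],"sy": [0.0083,0.0083,0.0083,0.0083],"sz": [0.05,0.1,0.1,0.1],"spin": [0,0,0,0]}' | python3 -m jog;  python3 g.py .03 .0015 .081
```

```text
pos [0.5753 0.3425 0.2031] [ 180.    -0.  -177.5] q [25. 25. 28. 93.  0. 23.] F [-1.  -0.1 -1.3] clk 6.6
tool shift [0.0003 0.0047 0.1221] turn 0.014113734423233382
clock: 7.0
eef_pos: [0.5691, 0.347, 0.143]
ee_rot: [-179.9, -0.2, -177.4]
ft_force: [0.2, -0.5, 0.2]
grip_width: 0.648
grip_force: 0.0
pos [0.5691 0.347  0.143 ] [-179.9   -0.2 -177.4] q [26. 24. 20. 86.  0. 23.] F [ 0.2 -0.5  0.2] clk 7.0
tool shift [-0.0059  0.0001  0.062 ] turn 0.09859121978769281
```

To row units: 0.062 m / 0.6 = 0.1033, 0.04 m / 0.6 = 0.0667.

```bash
echo '{"aperture": [0.65,0.65,0.65,0.65,0.65],"sx": [-0.005,-0.005,-0.005,-0.005,-0.005],"sy": [0,0,0,0,0],"sz": [0.0333,0.0667,0.1033,0.1033,0.1033],"spin": [0,0,0,0,0]}' | python3 -m jog;  python3 g.py .03 .0015 .081
```

```text
clock: 7.5
eef_pos: [0.5743, 0.3476, 0.0842]
ee_rot: [180.0, 0.1, -177.5]
ft_force: [-0.1, -1.0, 0.7]
grip_width: 0.65
grip_force: 0.0
pos [0.5743 0.3476 0.0842] [ 1.800e+02  1.000e-01 -1.775e+02] q [25. 26. 15. 79.  0. 23.] F [-0.1 -1.   0.7] clk 7.5
tool shift [-0.0004 -0.0004  0.0032] turn 0.06673718839266485
```

To row units: 0.003 m / 0.6 = 0.005.

```bash
echo '{"aperture": [0,0,0,0,0],"sx": [0,0,0,0,0],"sy": [0,0,0,0,0],"sz": [0.005,0.005,0.005,0.005,0.005],"spin": [0,0,0,0,0]}' | python3 -m jog; echo '{"aperture": [0,0,0],"sx": [0,0,0],"sy": [0,0,0],"sz": [0,0,0],"spin": [0,0,0]}' | python3 -m jog; python3 g.py .03 .0015 .081
```

```text
clock: 8.0
eef_pos: [0.5751, 0.3487, 0.0821]
ee_rot: [179.9, 0.3, -177.5]
ft_force: [-0.7, 5.7, 5.2]
grip_width: 0.272
grip_force: 60.9
clock: 8.3
eef_pos: [0.5751, 0.3487, 0.0821]
ee_rot: [179.9, 0.3, -177.5]
ft_force: [-0.3, 5.5, 5.5]
grip_width: 0.272
grip_force: 61.0
pos [0.5751 0.3487 0.0821] [ 179.9    0.3 -177.5] q [26. 26. 15. 79.  0. 23.] F [-0.3  5.5  5.5] clk 8.3
tool shift [ 0.0004 -0.0014  0.0011] turn 0.06319979914127316
```

To row units: 0.04 m / 0.6 = 0.0667, 0.001 m / 0.6 = 0.0017.

```bash
echo '{"aperture": [0,0,0,0,0],"sx": [0.0067,0.0167,0.0333,0.05,0.0667],"sy": [0.0017,0.0017,0.0017,0.0017,0.0017],"sz": [0,0,0,0,0],"spin": [0,0,0,0,0]}' | python3 -m jog; echo '{"aperture": [0,0,0,0,0],"sx": [0.01,0.02,0.0225,0.0225,0.0225],"sy": [0,0,0,0,0],"sz": [0,0,0,0,0],"spin": [0,0,0,0,0]}' | python3 -m jog; python3 - <<'E'
from g import *
go(.083,.0015,.081)
f=ctrl.grab_frame('wrist')[:,:,::-1];cv2.imwrite('pics/w4.png',f)
s=ctrl.grab_frame('side')[:,:,::-1];cv2.imwrite('pics/s4.png',s)
a=cv2.resize(s[145:235,295:405],None,fx=3.6,fy=3.6,interpolation=cv2.INTER_CUBIC)
b=f[:260,200:420];b=cv2.resize(b,None,fx=1.8,fy=1.8,interpolation=cv2.INTER_CUBIC)
c=np.zeros((600,800,3),np.uint8);c[:a.shape[0],:a.shape[1]]=a;c[:b.shape[0],400:400+b.shape[1]]=b[:600,:400];cv2.imwrite('pics/c4.png',c)
E
```

```text
clock: 8.8
eef_pos: [0.5373, 0.3472, 0.0821]
ee_rot: [179.9, 0.5, -177.6]
ft_force: [5.9, 4.2, 2.7]
grip_width: 0.274
grip_force: 59.9
clock: 9.3
eef_pos: [0.5238, 0.3466, 0.0821]
ee_rot: [179.9, 0.5, -177.5]
ft_force: [4.2, 3.4, 3.4]
grip_width: 0.271
grip_force: 59.9
pos [0.5238 0.3466 0.0821] [ 179.9    0.5 -177.5] q [27. 19.  6. 77. -0. 25.] F [4.2 3.4 3.4] clk 9.3
tool shift [ 0.0021 -0.0016  0.0011] turn -0.010855317734012715
```

View pics/c4.png

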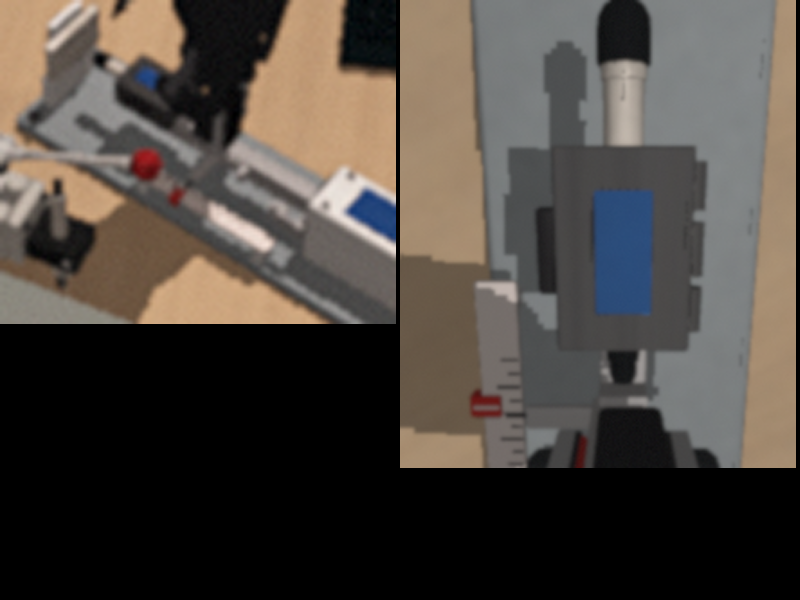

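To row units: 0.0024 m / 0.6 = 0.004.

```bash
echo '{"aperture": [0,0,0,0],"sx": [0.004,0.004,0.004,0.004],"sy": [0,0,0,0],"sz": [0,0,0,0],"spin": [0,0,0,0]}' | python3 -m jog; python3 - <<'E'
from g import *
go(.083,.0015,.081)
f=ctrl.grab_frame('wrist')[:,:,::-1];cv2.imwrite('pics/w5.png',f)
cv2.imwrite('pics/c5.png',cv2.resize(f[170:260,230:320],None,fx=6,fy=6,interpolation=cv2.INTER_CUBIC))
E
```

```text
clock: 9.8
eef_pos: [0.5215, 0.3466, 0.0821]
ee_rot: [179.9, 0.5, -177.5]
ft_force: [4.4, 3.9, 4.2]
grip_width: 0.27
grip_force: 59.9
pos [0.5215 0.3466 0.0821] [ 179.9    0.5 -177.5] q [28. 19.  5. 76. -0. 25.] F [4.4 3.9 4.2] clk 9.8
tool shift [-0.0002 -0.0016  0.0011] turn -0.010635563344067123
```

View pics/c5.png

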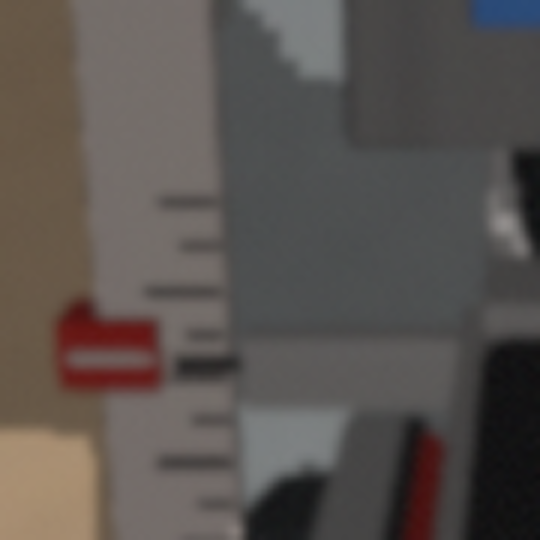

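To row units: 0.0009 m / 0.6 = 0.0015.

```bash
echo '{"aperture": [0,0,0,0,0],"sx": [0.0015,0.0015,0.0015,0.0015,0.0015],"sy": [0,0,0,0,0],"sz": [0,0,0,0,0],"spin": [0,0,0,0,0]}' | python3 -m jog; python3 - <<'E'
from h import *
f=ctrl.grab_frame('wrist')[:,:,::-1];cv2.imwrite('pics/c6.png',cv2.resize(f[205:250,230:320],None,fx=6,fy=6,interpolation=cv2.INTER_CUBIC))
E
```

```text
clock: 10.35
eef_pos: [0.5208, 0.3465, 0.0821]
ee_rot: [179.9, 0.5, -177.6]
ft_force: [4.4, 3.4, 4.6]
grip_width: 0.271
grip_force: 59.9
```

View pics/c6.png

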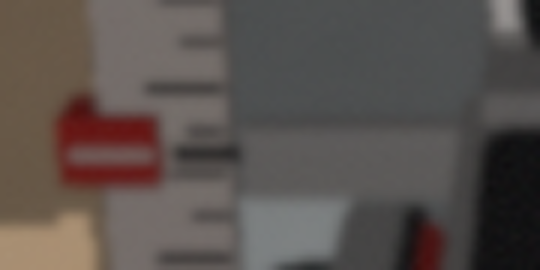

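The black pointer tip (row 153) is level with the white line of the red mark (row 155), a difference of about 0.2 mm. The clamp is shut and the arm is held.

```bash
python3 -c "
from cell import ctrl
print(ctrl.job_done())"
```

```text
the job is handed in; nothing more can be done
None
```

The job is handed in: the clamp is pressed shut over the probe, and the arm is drawn out and held with its pointer at the red set mark (about 0.2 mm off in the last wrist picture).

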